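# Shut and fasten the driver compartment of a strip light

## Robot

A 6-joint arm with a two-finger parallel gripper is mounted at the origin on the work surface. World frame = base frame: x ahead of the robot, y to its left, z up, the work surface at z = 0. Lengths are in mm, angles in rad, forces in N, time in s.
With the tool pointing down it reaches from about 350 to 725 mm from the base axis. Payload 6 kg.
Tool frame: the origin (TCP) lies midway between the tips of the shut fingers; the grasp point (between the pads) lies robot.hold_point_z behind it (robot.hold_point_z is the distance from the TCP to the grasp point, in mm); z points along the fingers, y is the direction in which the jaws open and shut (so a half turn about z gives the same grasp; the last joint's range is limited). The gripper opens to 85 mm and grips with 20 to 120 N. Pads are 22 mm wide; open, the fingers measure 114 mm over their backs; the gripper's body (76 mm by 85 mm) begins 54 mm behind the grasp point. The pads swing forward as they close: fully open they stand 13 mm farther back than shut.
Start: joints at [1.484, 0.04, 0.085, 0, -1.615, -0.334], TCP at [245.067, 547.646, 231.261] pointing down, gripper open.
Joint ranges: [-2.56, 2.56], [-1.29, 2.01], [-1.08, 1.49], [-3.29, 1.98], [-2.81, -0.18], [-2.99, 2.99]. Speed limits (rad/s): [2.57, 2.57, 3.01, 3.14, 3.14, 3.14].

## Interface

Orientations are given as a unit quaternion [w, x, y, z].
In Python, from bench import robot gives the robot as it stands. The module is installed in compiled form; this text tells all that it offers.
- The arm moves only by the shell command python3 -m jog 'ROWS'. ROWS is JSON, one flat list of numbers, 7 for each row, row after row: the turn, a rotation vector about the tool's x, y, z in degrees, then the shift along the tool's x, y, z in cm, then the closure, from 0 (fully open) to 1 (shut). In form: [rx, ry, rz, dx, dy, dz, grip, rx, ry, rz, dx, dy, dz, grip, ...]. A call has 1 to 10 rows; each row is the pose to reach, as a shift and turn from the pose measured when the call began, along the tool's axes at that moment; what a row does not reach only later rows make up. A row lasts 1/10 s, in which the tool goes at most 50 mm and 8.59 degrees, less where a joint would pass 70% of its speed; a pose out of reach is approached as far as the arm can. A call with a gripper value outside its range is refused whole. The fingers move at their own pace and stop on an object; the grip force is fixed at half the most. Time passes only in rows, so rows that repeat a pose let the fingers close. It gives the time, the measured TCP pose, the force and the opening at its end, in the units of the state.
- robot.sense(): the state, without advancing time (a new reading comes with each control period).
- robot.snapshot(name): name is "scene" or "side" or "wrist"; returns a dict with "img" (400x640x3 uint8, red, green, blue), "K" (3x3 intrinsics, pixels), "k1" (the pictures are not rectified: a ray, as slopes to the right and down, at radius r is drawn at 1 + k1 r^2 times it, then the intrinsics apply), "R" (3x3) and "t" (3): a world point X has camera coordinates R X + t. Camera axes: x right, y down, z forward; pixel columns grow to the right and rows downward; lengths in mm; the calibration is good to about 2 mm. A picture is of the moment at which its call begins. There is no depth.
- robot.sign_off(): hands the job in, once; it reports no verdict.
The state is a dict: "t": time; "joints": joint angles; "dq": joint speeds; "joint_torque": joint torques, N m; "eef_pos": TCP position; "orientation": TCP orientation; "ft_force": force on the tool from outside, world axes, zero at the start; "torque": the same for the moment, N m; "finger_gap": finger opening in mm.
Only numpy, scipy, OpenCV 4.12 (cv2) and the standard library are available. Lean on these libraries where they do the work, as an engineer would, in place of code of your own. Each camera call takes 0.05 s, during which the arm holds its last target. There are 200 camera calls.

## Task

The new driver is wired into the strip light lying on the bench: slide the light's flat metal cover fully home under the bridge so that it shuts the compartment, then press the slotted quarter-turn stud down and turn it clockwise until it drops into its catch, and let go. Leave the other things on and around the light where they are.

Things in the scene. Friction and masses are not known exactly. Their poses are not given: they have to be found in the camera images.
- light: White steel strip light, tubes off, fixed on the bench: channel 128 mm wide (x), 620 long (y -370 to +250), 55 high; lampholders 103 mm high at both ends. Origin: on the bench, centre line, under the open compartment; z up. Fixed plates (tops 55 mm up) close it at y -370 to -120 and, the bridge, +90 to +250. Between, the opening is 104 mm wide between side lips 52 mm up.
- cover: Flat loose steel sheet 118 (x) x 265 (y) x 3 mm, 0.24 kg, sliding along the light's y in side guides (friction 0.25, play 1 mm sideways, 2 mm up). Top 47 mm above the bench. Origin: centre of underside. No handle, rear edge out of reach under the -y plate, 110 to 155 mm in sight: drag it to +y by pressing on its bare top. Home: front edge under the bridge, on a stop at y +122 of the light.
- cover_hole (a point): Centre, at the cover's top face, of its 14 mm hole, 15 mm behind the front (+y) edge, on the centre line. Fully home it lies straight below the stud, at y +107 mm of the light.
- cover_top (a point): Point on the cover's bare top face, on its centre line, 70 mm behind the front (+y) edge: a good place to press. It is 40 mm or more clear of the -y plate at the start and 38 mm clear of the bridge when home.
- stud_head (a point): Centre, half-way up, of the stud's head: knurled upright steel cylinder 28 mm across, 15 mm high, slot across its top, gripped across from any side. It is carried in the bridge at y +107 mm of the light, on an 8 mm shank over a bush 23 mm across (top 69 mm above the bench). Up, the head's underside is 13 mm above the bush, its top 97 mm above the bench.
- stud_press (a joint): How far the stud is pressed down, m: 0 up, 0.0125 at the bottom. A spring pushes it up, 4 N at 0 and 10 N at the bottom. With the cover beneath it but the hole out of line it stops after 2 mm; fastened before the cover is home, it bars the cover's way. It must be about 10 mm down to turn; in its catch it sits at about 0.007.
- stud_turn (a joint): Turn of the stud, rad, clockwise seen from above: near 0 with the slot along the light, 1.57 (stop) with the slot across it. Held down, turned past about 1.4 and let go, it springs up about 2 mm into its catch and stays. It turns easily (about 0.05 N m).
- old_driver: Bystander: white metal box 45 x 150 x 28 mm on the bench on the -x side of the light. Origin: centre of its underside, long along its y.
- screw_jar: Bystander: jar, 60 mm across, 75 mm high, beside the light on its -x side. Origin: centre of its underside.
- tape_roll: Bystander: flat black ring, 92 mm across, 19 mm high, beside the light on its +x side. Origin: centre of its underside.
- wrench: Bystander: steel wrench, 160 mm long, lying along the fixed plate on the -y end of the light. Origin: its underside, about the middle.
- screwdriver: Bystander: screwdriver, 200 mm long, on the bench on the -x side of the light. Origin: its underside, about the middle.
- bit_box: Bystander: closed case, 90 x 140 x 50 mm, on the +x side of the light. Origin: centre of its underside.

How it is judged:
By the outcome, as a careful person would: the job done as asked, in the order asked, and still so for the second after the job is handed in, with the robot touching nothing.
It also fails if it takes over 58 s, if anything falls off the work surface, if the arm or the gripper's body presses on something with over 40 N, if the wrist force passes 120 N, or if a joint passes its speed limit or range.

## Working session

There is one attempt and no reset: what is moved stays moved. The work goes in short steps, Python scripts to look and compute and a shell command to move; the robot and the scene stay as the last step left them, time stands still between calls to the robot, and variables do not carry over. Pictures are saved under pics/ and viewed, about 8 in all and at most 12, crops included, and the job is handed in when it is done.

```bash
mkdir -p pics; cat > h.py <<'E'
import numpy as np, cv2
from bench import robot
def snap(n,f):
    s=robot.snapshot(n); cv2.imwrite('pics/'+f+'.png',cv2.cvtColor(s['img'],cv2.COLOR_RGB2BGR))
    np.savez('pics/'+f+'.npz',**{k:np.array(v) for k,v in s.items()}); return s
def ld(f): return dict(np.load('pics/'+f+'.npz'))
def ray(s,uv):
    K=s['K'];d=cv2.undistortPoints(np.array([[uv]],float),K,np.array([float(s['k1']),0,0,0.]))[0,0]
    R=s['R'];return -R.T@s['t'],R.T@np.r_[d,1]
def onz(s,uv,z):
    o,d=ray(s,uv);return o+d*(z-o[2])/d[2]
def px(s,X):
    return cv2.projectPoints(np.array([X],float),cv2.Rodrigues(s['R'])[0],s['t'],s['K'],np.array([float(s['k1']),0,0,0.]))[0][0,0]
E
python3 - <<'E'
from h import *
a=snap('scene','s1');b=snap('side','d1');c=snap('wrist','w1')
st=robot.sense();print({k:st[k] for k in('t','eef_pos','orientation','ft_force','finger_gap')},robot.hold_point_z)
for s in(a,b,c):print(-s['R'].T@s['t'],s['R'][2],s['k1'],s['K'][0,0])
E
```

```text
{'t': 0.15, 'eef_pos': array([244.93990146, 547.44719885, 230.49233231]), 'orientation': array([ 7.01107463e-04,  9.77946532e-01, -2.08854214e-01, -7.91892327e-05]), 'ft_force': array([0.03673419, 1.18622006, 0.79492155]), 'finger_gap': 85.2312291594209} 18.700000000000003
[1116.95500365 -114.56905    1055.29484168] [-0.51285013  0.0607928  -0.85632294] 0.04429221949887761 512.2703387812193
[ 455.42069065 -726.33338228  699.42593549] [ 0.1113492   0.74874728 -0.6534362 ] -0.10880797203780432 438.0440416924582
[317.42688779 515.75364765 373.16624009] [-0.28346834  0.12460329 -0.9508521 ] -0.023719970699734954 319.7765957800763
```

View pics/s1.png

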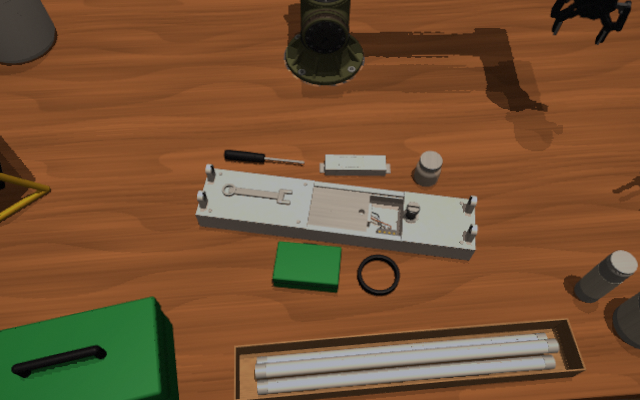

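View pics/w1.png

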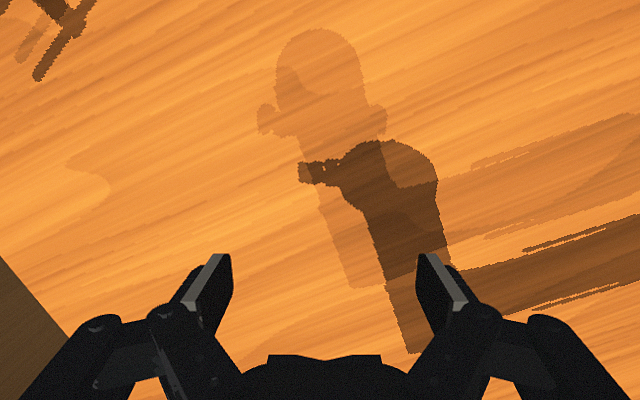

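View pics/d1.png

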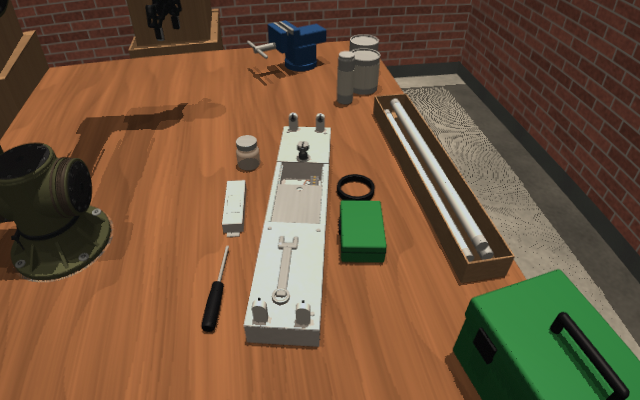

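Scene view: the light runs roughly along world y, with the stud at about (412,210), the cover front at about (368,212) and the wrench at (258,194). The side view shows the stud at (303,150). The wrist view shows only bare bench. Next is one zoomed montage to get precise pixels.

```bash
python3 - <<'E'
from h import *
a=cv2.imread('pics/s1.png')[160:260,290:490];b=cv2.imread('pics/d1.png')[105:240,230:350]
A=cv2.resize(a,None,fx=4,fy=4,interpolation=2);B=cv2.resize(b,None,fx=4,fy=4,interpolation=2)[:, :]
cv2.imwrite('pics/za.png',A);cv2.imwrite('pics/zb.png',B)
a,b=ld('s1'),ld('d1')
o,d=ray(a,(412,210.5));p,e=ray(b,(303,149))
m=np.linalg.lstsq(np.c_[d,-e],p-o,rcond=None)[0];print(o+d*m[0],p+e*m[1])
print('stud',onz(a,(412,207),97))
for uv in((210,174),(203,201),(473,204),(471,235)):print('end',onz(a,uv,100))
E
```

```text
[572.62839852 143.38552731  79.91908728] [573.47281933 142.82974417  79.30085629]
stud [573.47645807 140.4452628   97.        ]
end [ 453.18734036 -296.52977652  100.        ]
end [ 522.77641025 -309.9018101   100.        ]
end [578.6249872 273.1415699 100.       ]
end [652.67657352 250.7019612  100.        ]
```

View pics/za.png

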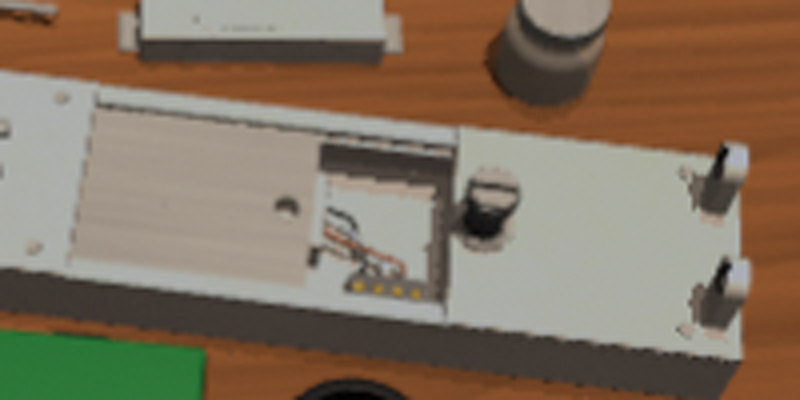

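View pics/zb.png

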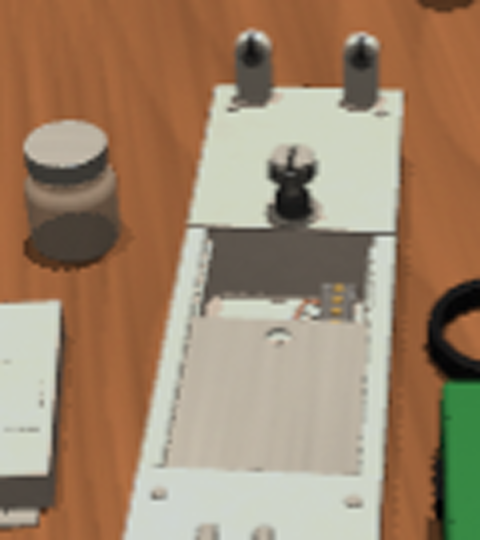

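```bash
cat >> h.py <<'E'
E
python3 - <<'E'
from h import *
a,b=ld('s1'),ld('d1')
A=lambda u,v,z:onz(a,(290+u/4,160+v/4),z).round(1)
B=lambda u,v,z:onz(b,(230+u/4,105+v/4),z).round(1)
print('stud',A(494,186,97),B(294,156,97));print('hole',A(288,205,47),B(279,335,47))
print('bridge -x',A(458,128,55),B(188,227,55));print('bridge +x',A(446,320,55),B(397,235,55))
print('end +x',A(742,358,55),B(403,90,55));print('end -x',A(742,152,55),B(215,87,55))
print('plate holes',A(62,97,55),A(34,247,55),B(158,494,55),B(353,502,55))
st=robot.sense();from scipy.spatial.transform import Rotation as R
w,x,y,z=st['orientation'];print(R.from_quat([x,y,z,w]).as_matrix().round(3))
E
```

```text
stud [572.5 143.9  97. ] [574.3 138.4  97. ]
hole [546.8  38.3  47. ] [549.1  33.6  47. ]
bridge -x [508.5 141.5  55. ] [507.4 134.5  55. ]
bridge +x [630.4 113.7  55. ] [631.9 104.9  55. ]
end +x [666.2 269.1  55. ] [667.2 264.   55. ]
end -x [538. 301.  55.] [541.7 289.6  55. ]
plate holes [468.5 -84.7  55. ] [ 566.4 -107.3   55. ] [468.8 -90.   55. ] [ 566.7 -112.1   55. ]
[[ 0.913 -0.408 -0.   ]
 [-0.408 -0.913 -0.001]
 [ 0.     0.001 -1.   ]]
```

```bash
python3 -m jog '[0,0,79,49.6,39.7,8,1,0,0,79,49.6,39.7,8,1,0,0,79,49.6,39.7,8,1,0,0,79,49.6,39.7,8,1,0,0,79,49.6,39.7,8,1,0,0,79,49.6,39.7,8,1,0,0,79,49.6,39.7,8,1,0,0,79,49.6,39.7,8,1,0,0,79,49.6,39.7,8,1,0,0,79,49.6,39.7,8,1]'
cat >> h.py <<'E'
from scipy.spatial.transform import Rotation as Rn
def go(p,yaw=None):  # tool-frame cm shift to world target, rz for desired tool-x yaw
    s=robot.sense();w,x,y,z=s['orientation'];M=Rn.from_quat([x,y,z,w]).as_matrix()
    cy=np.degrees(np.arctan2(M[1,0],M[0,0]))
    print('t',round(s['t'],2),'pos',s['eef_pos'].round(1),'yaw',round(cy,1),'tilt',M[:2,2].round(3),'F',np.round(s['ft_force'],1),'gap',round(s['finger_gap'],1),'q',np.round(s['joints'],2))
    if p is not None: print('shift cm',(M.T@(np.array(p)-s['eef_pos'])/10).round(2),'rz',None if yaw is None else round(cy-yaw,1))
E
python3 -c "
from h import *
go([536,-18,150],-102.8)"
```

```text
t: 1.15
eef_pos: [472.1, 104.5, 168.6]
orientation: [-0.0, -0.62, 0.785, -0.0]
ft_force: [0.8, -0.8, -0.2]
finger_gap: -0.0
t 1.15 pos [472.1 104.5 168.6] yaw -103.4 tilt [ 0.    -0.001] F [ 0.8 -0.8 -0.2] gap -0.0 q [ 0.64 -0.28 -0.32  0.   -1.53 -0.87]
shift cm [10.44 -9.04  1.87] rz -0.6
```

```bash
python3 -m jog '[0,0,-0.6,10.4,9.04,1.9,1,0,0,-0.6,10.4,-9.04,1.9,1,0,0,-0.6,10.4,-9.04,1.9,1,0,0,-0.6,10.4,-9.04,1.9,1,0,0,-0.6,10.4,-9.04,1.9,1]'
python3 - <<'E'
from h import *
s=snap('wrist','w2');go([536,-18,55],-102.8)
for n,X in dict(stud=(573.4,141.2,97),hole=(548,36,47),top=(536,-18,47)).items():print(n,px(s,X).round(1))
E
```

```text
t: 1.65
eef_pos: [537.0, -20.7, 147.3]
orientation: [-0.002, -0.622, 0.783, 0.0]
ft_force: [-0.6, -0.6, -1.3]
finger_gap: 0.1
t 1.7 pos [536.2 -19.4 147.8] yaw -103.0 tilt [-0.003 -0.002] F [-0.4  0.   0.3] gap -0.2 q [ 0.34 -0.12 -0.22  0.   -1.47 -0.57]
shift cm [-0.15  0.02  9.28] rz -0.2
stud [324.5 405.9]
hole [325.6 258.4]
top [325.2 197. ]
```

View pics/w2.png

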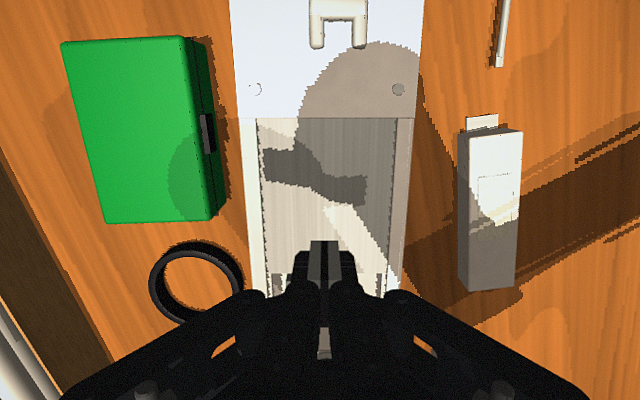

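The wrist view shows the compartment opening centred under the shut fingers (edges at u≈256 and 398, plate edge v≈118) and aligned with the tool. Descending to press.

```bash
python3 - <<'E'
from h import *
s=ld('w2')
for uv in((236,118),(417,118),(256,88),(398,89)):print(onz(s,uv,55).round(1))
E
python3 -m jog '[0,0,0,0,0,4,1,0,0,0,0,0,7,1,0,0,0,0,0,9,1,0,0,0,0,0,9.4,1,0,0,0,0,0,9.4,1]'
python3 -m jog '[0,0,0,0,0,0.3,1,0,0,0,0,0,0.6,1,0,0,0,0,0,0.9,1,0,0,0,0,0,0.9,1]'

```

```text
[584.6 -93.5  55. ]
[457.6 -64.2  55. ]
[ 564.7 -109.9   55. ]
[467.8 -87.   55. ]
t: 2.2
eef_pos: [535.6, -19.1, 54.1]
orientation: [-0.002, -0.623, 0.782, 0.0]
ft_force: [0.0, -1.0, -0.1]
finger_gap: 0.0
t: 2.6
eef_pos: [536.8, -19.0, 47.2]
orientation: [-0.001, -0.623, 0.782, -0.001]
ft_force: [0.0, 0.3, 6.0]
finger_gap: -0.1
```

```bash
python3 -m jog '[0,0,0,0,0,0.3,1,0,0,0,0,0,0.3,1,0,0,0,0,0,0.3,1]'; python3 -m jog '[0,0,0,0,0,0.5,1,0,0,0,0,0,0.5,1]'
```

```text
t: 2.9
eef_pos: [538.1, -19.1, 47.1]
orientation: [0.001, -0.624, 0.782, -0.002]
ft_force: [-3.3, -0.1, 11.3]
finger_gap: -0.1
t: 3.1
eef_pos: [540.0, -19.5, 47.1]
orientation: [0.002, -0.624, 0.781, -0.004]
ft_force: [-8.1, -0.2, 18.2]
finger_gap: 0.0
```

```bash
python3 -m jog '[0,0,0,-0.5,0.4,0.5,1,0,0,0,-1,0.4,0.5,1,0,0,0,-1.5,0.4,0.5,1,0,0,0,-2,0.4,0.5,1,0,0,0,-2.5,0.4,0.5,1,0,0,0,-3,0.4,0.5,1]'; python3 - <<'E'
from h import *
s=snap('wrist','w3');d=snap('scene','s3');go(None)
img=cv2.imread('pics/s3.png')[160:260,290:490];cv2.imwrite('pics/z3.png',cv2.resize(img,None,fx=4,fy=4,interpolation=2))
E
```

```text
t: 3.7
eef_pos: [545.8, 9.8, 47.1]
orientation: [0.005, -0.624, 0.781, -0.007]
ft_force: [-0.7, -4.0, 15.0]
finger_gap: 0.2
t 3.8 pos [546.   10.4  47.1] yaw -102.7 tilt [ 0.017 -0.005] F [ 0.6 -1.1 16.1] gap -0.2 q [ 0.39 -0.06 -0.36  0.01 -1.26 -0.62]
```

View pics/z3.png

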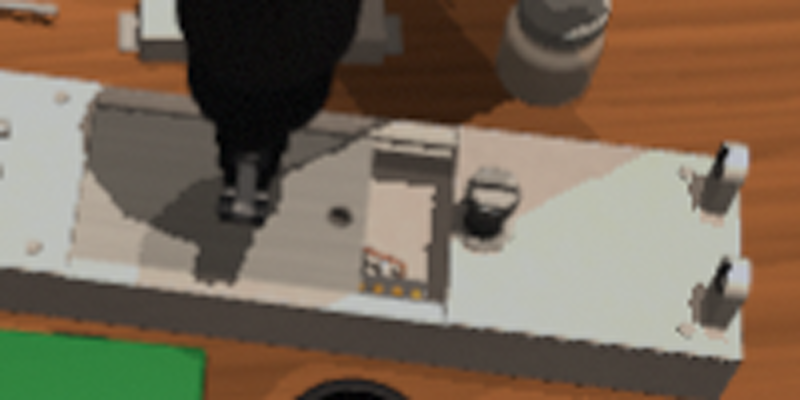

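Hole moved from (288,205) to (340,215), so the cover is following the fingers. Continuing.

```bash
python3 -m jog '[0,0,0,-0.7,0.1,0.5,1,0,0,0,-1.4,0.1,0.5,1,0,0,0,-2.1,0.1,0.5,1,0,0,0,-2.8,0.1,0.5,1,0,0,0,-3.5,0.1,0.5,1,0,0,0,-4.2,0.1,0.5,1,0,0,0,-4.9,0.1,0.5,1,0,0,0,-5.6,0.1,0.5,1,0,0,0,-6.3,0.1,0.5,1,0,0,0,-6.9,0.1,0.5,1]'; python3 -m jog '[0,0,0,-0.3,0.1,0.5,1,0,0,0,-0.5,0.1,0.5,1,0,0,0,-0.6,0.1,0.5,1]'; python3 -c "
from h import *
go([572.5,142,47])"
```

```text
t: 4.8
eef_pos: [563.0, 77.3, 47.1]
orientation: [0.007, -0.624, 0.781, -0.01]
ft_force: [-3.2, -5.0, 16.3]
finger_gap: -0.1
t: 5.1
eef_pos: [565.7, 82.4, 47.1]
orientation: [0.009, -0.625, 0.781, -0.012]
ft_force: [-3.5, -5.0, 16.8]
finger_gap: -0.1
t 5.1 pos [565.7  82.4  47.1] yaw -102.7 tilt [ 0.03  -0.008] F [-3.5 -5.  16.8] gap -0.1 q [ 0.51 -0.   -0.31  0.02 -1.25 -0.74]
shift cm [-5.96  0.64 -0.02] rz None
```

```bash
python3 -m jog '[-1.5,0,0,-0.3,0.3,0.5,1,-1.5,0,0,-0.4,0.3,0.5,1,-1.5,0,0,-0.5,0.3,0.5,1]'; python3 -m jog '[0,0,0,-0.3,0.2,0.5,1,0,0,0,-0.4,0.2,0.5,1,0,0,0,-0.5,0.2,0.5,1]'
```

```text
t: 5.4
eef_pos: [566.7, 87.0, 47.1]
orientation: [0.003, -0.625, 0.781, -0.005]
ft_force: [-2.0, -3.9, 16.4]
finger_gap: -0.1
t: 5.7
eef_pos: [568.0, 91.1, 47.1]
orientation: [0.005, -0.625, 0.781, -0.008]
ft_force: [-4.9, -6.7, 17.5]
finger_gap: -0.2
```

```bash
python3 -m jog '[0,0,0,-0.3,0.2,0.5,1,0,0,0,-0.5,0.2,0.5,1,0,0,0,-0.6,0.2,0.5,1]'; python3 - <<'E'
from h import *
go(None)
snap('scene','s4')
img=cv2.imread('pics/s4.png')[160:260,290:490];cv2.imwrite('pics/z4.png',cv2.resize(img,None,fx=4,fy=4,interpolation=2))
E
```

```text
t: 6.0
eef_pos: [570.2, 96.3, 47.1]
orientation: [0.007, -0.625, 0.78, -0.01]
ft_force: [-1.4, -5.0, 15.0]
finger_gap: -0.1
t 6.0 pos [570.2  96.3  47.1] yaw -102.6 tilt [ 0.024 -0.008] F [-1.4 -5.  15. ] gap -0.1 q [ 0.53  0.02 -0.28  0.02 -1.25 -0.75]
```

View pics/z4.png

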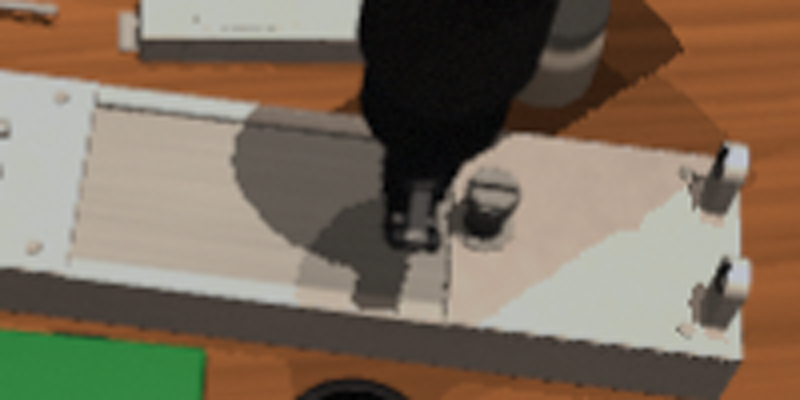

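Cover now runs under the bridge, with no gap at (447,290). The tip travelled more than 107 mm, so I'll do one firmer push from farther back to make sure it is on the stop.

```bash
python3 -m jog '[0,0,0,0,0,-1,1,0,0,0,0,0,-1.5,1,-1.3,0,0,2,0.2,-1.5,1,-1.3,0,0,4,0.2,-1.5,1,-1.3,0,0,4,0.2,-1.5,1,-1.3,0,0,4,0.2,-0.3,1,-1.3,0,0,4,0.2,0.3,1,-1.3,0,0,4,0.2,0.8,1,-1.3,0,0,4,0.2,0.8,1]'
python3 -m jog '[0,0,0,0,0.2,0.8,1,0,0,0,-0.2,0.3,0.9,1,0,0,0,-0.5,0.3,0.9,1,0,0,0,-0.8,0.3,0.9,1]'
python3 -m jog '[0,0,0,-0.4,0.3,0.8,1,0,0,0,-0.8,0.3,0.8,1,0,0,0,-1,0.3,0.8,1]'
python3 -c "
from h import *
go(None)"
```

```text
t: 6.95
eef_pos: [562.1, 57.6, 46.9]
orientation: [0.002, -0.626, 0.78, -0.005]
ft_force: [-16.4, -1.2, 38.1]
finger_gap: 0.0
t: 7.35
eef_pos: [565.5, 63.6, 46.9]
orientation: [0.005, -0.627, 0.779, -0.01]
ft_force: [-6.2, -12.2, 37.6]
finger_gap: -0.1
t: 7.65
eef_pos: [569.6, 72.3, 47.0]
orientation: [0.008, -0.627, 0.779, -0.016]
ft_force: [-3.5, -7.0, 32.2]
finger_gap: -0.2
t 7.65 pos [569.6  72.3  47. ] yaw -102.3 tilt [ 0.033 -0.014] F [-3.5 -7.  32.2] gap -0.2 q [ 0.49  0.   -0.3   0.03 -1.24 -0.72]
```

```bash
python3 -m jog '[0,0,0,0,0,-3,1,0,0,0,0,0,-6,1,0,0,0,0,0,-10,1,-2,0,0,0,0,-10,0.3,-2,0,0,0,0,-10,0.3,-2,0,0,0,0,-10,0.3]' >/dev/null; python3 -c "
from h import *
go([572.5,142,150],-102.9)"
```

```text
t 8.25 pos [565.7  73.9 144.7] yaw -102.3 tilt [-0.004 -0.008] F [ 0.2  0.3 -0.1] gap 43.5 q [ 0.48 -0.03 -0.14  0.01 -1.46 -0.7 ]
shift cm [-6.8   0.79 -0.58] rz 0.6
```

```bash
python3 -m jog '[0,-0.4,0.6,-4,0.8,-0.6,0.2,0,-0.4,0.6,-6.8,0.8,-0.6,0.2,0,-0.4,0.6,-6.8,0.8,-0.6,0.2,0,-0.4,0.6,-6.8,0.8,-0.6,0.2,0,-0.4,0.6,-6.8,0.8,-0.6,0.2]' >/dev/null; python3 - <<'E'
from h import *
s=snap('wrist','w5');go([572.5,142,75],-102.9)
for X in((572.5,142,97),(572.5,142,55)):print(px(s,X).round(1))
E
```

```text
t 8.8 pos [572.1 141.4 149.5] yaw -102.9 tilt [-0.003 -0.001] F [-0.4 -0.1 -0.1] gap 68.3 q [ 0.58  0.02 -0.08 -0.   -1.47 -0.81]
shift cm [-0.09 -0.04  7.45] rz -0.0
[322.7 217.4]
[322.8 197.2]
```

View pics/w5.png

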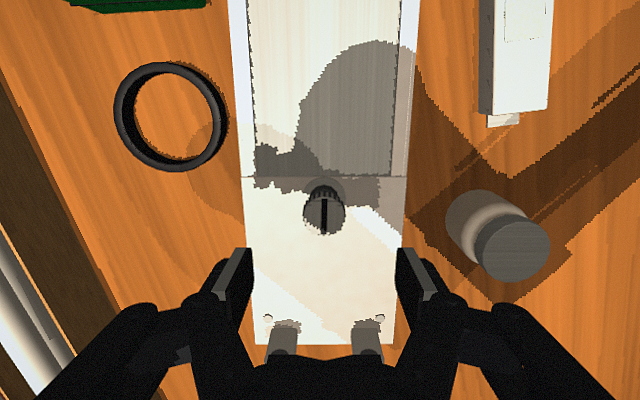

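Head top at (324,216) against a predicted (322.7,217.4), with the slot along the light; the compartment is shut up to the bridge edge at v≈177. Descending to grip.

```bash
python3 -m jog '[0,0,0,0,0,4,0.2,0,0,0,-0.1,0,6.5,0.2,0,0,0,-0.1,0,7.6,0.2,0,0,0,-0.1,0,7.6,0.2,0,0,0,-0.1,0,7.6,0.6,0,0,0,-0.1,0,7.6,0.9,0,0,0,-0.1,0,7.6,0.9,0,0,0,-0.1,0,7.6,0.9,0,0,0,-0.1,0,7.6,0.9,0,0,0,-0.1,0,7.6,0.9]'; python3 -c "
from h import *
go([572.5,142,73],-102.9)"
```

```text
t: 9.8
eef_pos: [572.6, 142.5, 74.4]
orientation: [-0.001, -0.623, 0.782, 0.0]
ft_force: [-1.9, 1.5, 4.2]
finger_gap: 25.7
t 9.8 pos [572.6 142.5  74.4] yaw -102.9 tilt [-0.001 -0.001] F [-1.9  1.5  4.2] gap 25.7 q [ 0.58  0.05 -0.19 -0.   -1.33 -0.81]
shift cm [ 0.05 -0.01  0.14] rz -0.0
```

```bash
python3 -m jog '[0,0,0,0,0,0.4,0.9,0,0,0,0,0,0.8,0.9,0,0,0,0,0,1.2,0.9,0,0,0,0,0,1.3,0.9,0,0,0,0,0,1.3,0.9]'; python3 -c "
from h import *
go([572.5,142,60],-102.9)"
```

```text
t: 10.3
eef_pos: [572.8, 142.6, 63.0]
orientation: [-0.0, -0.623, 0.782, -0.0]
ft_force: [-4.5, 0.4, 10.0]
finger_gap: 25.8
t 10.3 pos [572.8 142.6  63. ] yaw -102.9 tilt [-0.    -0.001] F [-4.5  0.4 10. ] gap 25.8 q [ 0.58  0.06 -0.2   0.   -1.31 -0.81]
shift cm [0.07 0.02 0.3 ] rz -0.0
```

Pressed 11 mm at 10 N, so the hole is in line under the stud. Turning now, clockwise, in two steps with the stud held down.

```bash
python3 -m jog '[0,0,0,0,0,0.5,0.9,0,0,8,0,0,0.5,0.9,0,0,16,0,0,0.5,0.9,0,0,24,0,0,0.5,0.9,0,0,32,0,0,0.5,0.9,0,0,40,0,0,0.5,0.9,0,0,45,0,0,0.5,0.9,0,0,45,0,0,0.5,0.9]'; python3 -c "
from h import *
go([572.5,142,60],167.1)"
```

```text
t: 11.1
eef_pos: [573.8, 142.5, 62.7]
orientation: [0.002, -0.276, 0.961, -0.001]
ft_force: [-11.7, -0.5, 22.2]
finger_gap: 25.4
t 11.1 pos [573.8 142.5  62.7] yaw -148.0 tilt [ 0.004 -0.001] F [-11.7  -0.5  22.2] gap 25.4 q [ 0.58  0.06 -0.2   0.   -1.3  -1.6 ]
shift cm [0.14 0.03 0.27] rz -315.1
```

```bash
python3 -m jog '[0,0,8,0.1,0,0.4,0.9,0,0,16,0.15,0,0.4,0.9,0,0,24,0.15,0,0.4,0.9,0,0,32,0.15,0,0.4,0.9,0,0,40,0.15,0,0.4,0.9,0,0,46,0.15,0,0.4,0.9,0,0,46,0.15,0,0.4,0.9,0,0,46,0.15,0,0.4,0.9]'; python3 -c "
from h import *
go([572.5,142,60],167.1);print(robot.sense()['torque'])"
```

```text
t: 11.9
eef_pos: [573.8, 141.7, 62.8]
orientation: [0.004, 0.121, 0.993, -0.0]
ft_force: [-7.6, -1.1, 18.5]
finger_gap: 25.3
t 11.9 pos [573.8 141.7  62.8] yaw 166.1 tilt [ 0.008 -0.002] F [-7.6 -1.1 18.5] gap 25.3 q [ 0.58  0.06 -0.21  0.01 -1.3  -2.4 ]
shift cm [0.13 0.   0.28] rz -1.0
[-0.38371352  2.626645    0.73014882]
```

```bash
python3 -m jog '[0,0,0,0,0,0,0.3,0,0,0,0,0,0,0.3,0,0,0,0,0,0,0.3,0,0,0,0,0,0,0.3,0,0,0,0,0,-2,0.3,0,0,0,0,0,-6,0.3,0,0,0,0,0,-9,0.3,0,0,0,0,0,-9,0.3]'; python3 - <<'E'
from h import *
go(None);s=snap('wrist','w6')
d=snap('side','d6');c=snap('scene','s6')
A=cv2.resize(cv2.imread('pics/w6.png')[100:300,200:460],(520,400))
B=cv2.resize(cv2.imread('pics/d6.png')[110:240,250:350],(270,400))
cv2.imwrite('pics/m6.png',np.hstack([A,B]))
E
```

```text
t: 12.7
eef_pos: [575.2, 142.3, 158.1]
orientation: [0.008, 0.121, 0.993, 0.001]
ft_force: [0.6, -0.3, -0.4]
finger_gap: 59.9
t 12.7 pos [575.2 142.3 158.1] yaw 166.1 tilt [0.015 0.001] F [ 0.6 -0.3 -0.4] gap 59.9 q [ 0.59  0.01 -0.08  0.01 -1.47 -2.4 ]
```

View pics/m6.png

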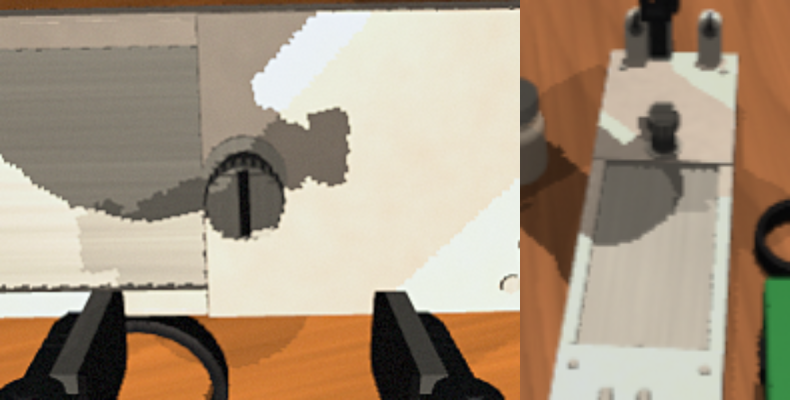

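Slot now lies across the light (wrist crop (244,200)) and the cover is flush against the bridge. Next, check whether the head stayed down (top about 90 rather than 97 mm).

```bash
python3 - <<'E'
from h import *
d=ld('d6');c=ld('s6');w=ld('w6')
for n,s in(('side',d),('scene',c),('wrist',w)):
  for z in(97,90,69):print(n,z,px(s,(573,142,z)).round(1))
a=cv2.imread('pics/d1.png')[130:170,283:323];b=cv2.imread('pics/d6.png')[130:170,283:323]
e=cv2.imread('pics/s1.png')[190:230,395:435];f=cv2.imread('pics/s6.png')[190:230,395:435]
r=lambda i:cv2.resize(cv2.convertScaleAbs(i,alpha=1.3),(290,290),interpolation=0)
cv2.imwrite('pics/m7.png',np.vstack([np.hstack([r(a),r(b)]),np.hstack([r(e),r(f)])]))
E
```

```text
side 97 [302.7 143.2]
side 90 [302.8 145.6]
side 69 [302.9 152.6]
scene 97 [412.7 206.8]
scene 90 [412.1 208.4]
scene 69 [410.6 213.1]
wrist 97 [321.6 208.3]
wrist 90 [321.6 204.6]
wrist 69 [321.7 194.9]
```

View pics/m7.png

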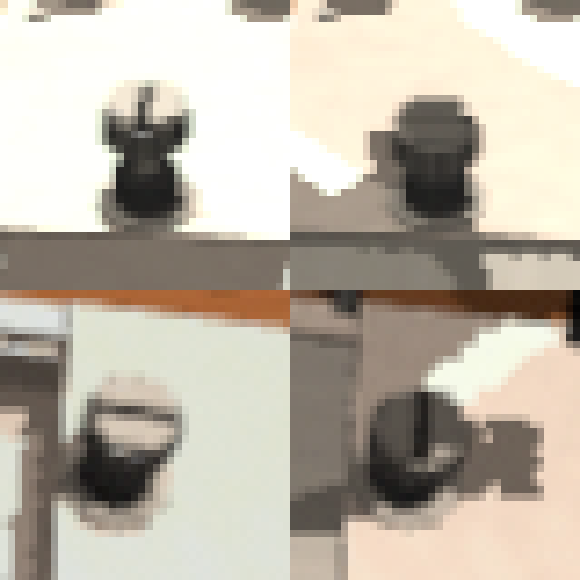

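Before/after crops: the head sits about 2 px lower in both views. That matches 7 mm down and the catch depth, with the slot turned across. I'll back off and hand in.

```bash
python3 -m jog '[0,0,0,0,0,-4,0.3,0,0,0,0,0,-7,0.3,0,0,0,0,0,-7,0.3,0,0,0,0,0,-7,0.3]'; python3 - <<'E'
from h import *
c=snap('scene','s8');d=cv2.absdiff(cv2.imread('pics/s1.png'),cv2.imread('pics/s8.png')).max(2)
for n,(x0,y0,x1,y1) in dict(wrench=(220,180,295,206),screwdriver=(222,148,306,168),tape=(355,252,402,297),box=(272,240,343,292),driver=(318,150,392,178),jar=(416,150,444,188)).items():print(n,(d[y0:y1,x0:x1]>40).mean().round(3))
robot.sign_off()
E
```

```text
t: 13.25
eef_pos: [572.1, 142.1, 220.7]
orientation: [0.003, 0.121, 0.993, -0.0]
ft_force: [0.1, -0.1, -1.1]
finger_gap: 60.2
wrench 0.0
screwdriver 0.0
tape 0.0
box 0.0
driver 0.002
jar 0.555
the job is handed in; nothing more can be done
```

The cover is home under the bridge and the stud is pressed down, turned clockwise and caught. The job was handed in at about 13.3 s of the 58 s allowed, with the gripper open and clear above the stud.

**Cover:** I dragged it about 107 mm by pressing on its bare top with the shut fingers. The tip finally slid on past that distance. A second push, at up to 38 N downward, moved the tip over the cover without any sign of the cover still travelling. Pictures show no gap at the bridge edge. The stud then went down about 11 mm instead of stopping at 2 mm, which confirms the hole is in line.

**Stud:** I held it down at about 20 N, turned it 91° clockwise and let go. Afterwards the slot lies across the light. The head sits about 2 px lower than at the start in both the side and scene views, which fits the 7 mm catch depth. At this resolution that is only good to a couple of mm.

**Other things:** A before/after comparison of the scene picture shows no change at the wrench, screwdriver, tape roll or bit box, and almost none at the old driver. The jar's area failed the check, with 55% of its pixels changed. The arm and its shadow covered that spot in earlier pictures, which is probably the cause. I did not look at the jar separately in that last picture. It was standing beside the light in the wrist picture just before I gripped the stud, and no move went to it after that.

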